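# Show the bushed casting to the inspection camera

### The job

Lift the cast bracket with the brass bush out of its cavity in the open steel mould and hold it up in the air in front of the bench inspection camera: the face of the bush centred on the lens axis, 15 cm from the lens glass, square to the lens, bracket the right way up with its flange underneath. The job finishes while the gripper is still holding the bracket still there; do not put it down. Do not touch the camera or its stand with anything, and leave the plain casting, metal can, screwdriver and green tub where they are.

Things in the scene. Friction and masses are not known exactly. Their poses are not given: they have to be found in the camera images.
- bracket: Aluminium bracket, 0.24 kg, flange down in one of the two cavities. Flange 80 x 50 x 10 mm (x, y, z); upright web 12 mm thick (y), x -40 to 30, top at z = 50; round boss, 32 mm diameter, along x at z = 32, x 28 to 44, then brass bush, 28 mm diameter, to x = 54. Origin: centre of flange underside; x towards the bush, z up. Mass centre x 5, z 20. Pinch the web from above; lift straight up.
- bush_face (a point): Centre of the brass bush's outer face on the bracket, at (54, 0, 32) mm in the bracket's frame; the face looks along the bracket's +x.
- mould: Open dark steel mould block, fixed, 150 x 200 x 40 mm (x, y, z), origin at the centre of its underside. In its top two cavities, 83 x 53 mm, 10 mm deep, centred at y = +48 and -48 mm, one casting in each; the castings' axes are parallel to the mould's. Four steel guide pins, 12 mm diameter, stand 16 mm above the top at x = +-63, y = +-88 mm.
- plain_casting: The same casting in the other cavity but without the brass bush (plain aluminium boss ending at x = 44 mm); origin and axes as the bracket's. Leave it in its cavity.
- camera: White camera head 45 x 62 x 56 mm, black lens barrel of 48 mm diameter, 20 mm long, with yellow ring; black stripe along its top. Origin: lens glass centre (within 3 mm). It looks along its own -x; z up. Height 260 to 330 mm, heading and downward tilt (0.17 to 0.52 rad) vary. Put the bush face at (-150, 0, 0) mm in this frame, bracket x and z along this frame's x and z.
- stand: The camera's stand, fixed: round black foot of 120 mm diameter, 18 mm high, and a steel column of 18 mm diameter up to 375 mm, with a small blue sliding carriage that carries the camera head 85 mm in front (-x) of the column. Origin: centre of the foot's underside; its x axis has the camera's heading.
- metal_can: Closed metal can with a white label, 52 mm diameter, 150 mm high, standing; origin at the centre of its underside.
- screwdriver: Screwdriver with red handle lying on the bench along its x axis, 200 mm long, handle (towards -x) 26 mm thick; origin at mid length on the bench.
- bush_tub: Small open green plastic tub, 70 mm diameter, 50 mm high; origin at the centre of its underside.
Not all that is in view belongs to the job. What is shaped like the plain_casting but pink or purple is not meant.

How it is judged (in metres and radians):
On the way:
1. the bracket is gripped and lifted clear of the mould (z of bracket in the frame of mould above 0.06 m and contact force between the fingers and bracket above 2 N and contact force between bracket and mould below 0.3 N), for 0.2 s.
At the end, for the whole second after the job is handed in: Held still by the fingers alone, bush face 125-175 mm from the lens glass, within 20 mm of the lens axis each way, bush towards the lens; x within 0.2 rad and y within 0.25 rad of the camera's, flange underneath; plain casting within 12 mm, other bystanders within 30 mm of their start (x of bush_face in the frame of camera between -0.175 and -0.125 m and y of bush_face in the frame of camera between -0.02 and 0.02 m and z of bush_face in the frame of camera between -0.02 and 0.02 m and angle between the x axis of bracket and the x axis of camera, either way round below 0.2 rad and angle between the y axis of bracket and the y axis of camera, either way round below 0.25 rad and x of bracket in the frame of camera below -0.165 m and angle between bracket's own z axis and vertical below 1 rad and contact force between the fingers and bracket above 2 N and linear speed of bracket below 0.03 m/s and angular speed of bracket below 0.2 rad/s and contact force between bracket and mould below 0.3 N and contact force between bracket and stand below 0.3 N and contact force between bracket and plain_casting below 0.3 N and contact force between bracket and metal_can below 0.3 N and contact force between bracket and screwdriver below 0.3 N and contact force between bracket and bush_tub below 0.3 N and distance of plain_casting from where it was at the start of the episode below 0.012 m and distance of each of metal_can, screwdriver, bush_tub from where it was at the start of the episode below 0.03 m); the arm keeps its last pose, push and grip.
It fails at once if the camera or its stand is touched (over 1 N) (contact force between any of the arm, the fingers, bracket and stand above 1 N).
It fails at once if the plain casting moves more than 12 mm or another bystander more than 30 mm (distance of plain_casting from where it was at the start of the episode above 0.012 m or distance of any of metal_can, screwdriver, bush_tub from where it was at the start of the episode above 0.03 m).
It also fails if it takes over 32 s, if anything falls off the work surface, if the arm or the gripper's body presses on something with over 40 N, if the wrist force passes 120 N, or if a joint passes its speed limit or range.

### The arm

A 6-joint arm with a two-finger parallel gripper is mounted at the origin on the work surface. World frame = base frame: x ahead of the robot, y to its left, z up, the work surface at z = 0. Lengths are in mm, angles in rad, forces in N, time in s.
With the tool pointing down it reaches from about 350 to 775 mm from the base axis. Payload 7.3 kg.
Tool frame: the origin (TCP) lies at the very end of the fingers, on their centre line; the grasp point (between the pads) lies 19 mm behind it (bot.grip_point_offset is the distance from the TCP to the grasp point, in mm); z points along the fingers, y is the line along which they close (so a half turn about z gives the same grasp; the last joint's range is limited). The gripper opens to 92 mm and grips with 3 to 60 N. Pads are 19 mm wide; open, the fingers measure 130 mm over their backs; the gripper's body (75 mm by 190 mm) begins 47 mm behind the grasp point.
Start: joints at [1.107, 0.342, 1.524, -0, 1.275, -0.146], TCP at [164.036, 498.735, 226.741] pointing down, gripper open.
Joint ranges: [-2.53, 2.53], [-0.77, 2.02], [0.04, 2.7], [-1, 4.14], [0.28, 2.66], [-3.11, 3.11]. Speed limits (rad/s): [2.57, 2.57, 3.14, 3.14, 3.14, 3.14].

### API

Orientations are given as [roll, pitch, yaw] about the fixed x, y, z axes, in that order (R = Rz(yaw) Ry(pitch) Rx(roll)).
In Python, from plant import bot gives the robot as it stands. The module is installed in compiled form; this text tells all that it offers.
- The arm moves only by the shell command python3 -m jog 'ROWS' [OPENING]. ROWS is JSON, a list of rows, each a list of 6 numbers: the shift along the tool's x, y, z in mm, then the turn, a rotation vector about the tool's x, y, z in rad. In form: [[dx, dy, dz, rx, ry, rz], ...]. A call has 1 to 12 rows; each row shifts and turns the commanded pose from where the row before left it, along the tool's axes as they then stand; what a row does not reach is not made up. A row lasts 1/10 s, in which the tool goes at most 50 mm and 8.59 degrees, less where a joint would pass 70% of its speed; a pose out of reach is approached as far as the arm can. A call with a gripper value outside its range is refused whole. OPENING is the opening in per cent of the stroke, from 0 (shut) to 100 (fully open), set as the call begins (- or left out, the last holds). The fingers move at their own pace and stop on an object; the grip force is fixed at half the most. Time passes only in rows, so rows that do not move let the fingers close. It gives the time, the measured TCP pose, the force, the opening and the grip force at its end, in the units of the state.
- bot.get_obs(): the state, without advancing time (a new reading comes with each control period).
- bot.capture(name): name is "scene" or "side" or "wrist"; returns the picture (384x512x3 uint8, red, green, blue); there is no depth.
- bot.camera_model(name): a dict with "fx", "fy", "cx", "cy" (pixels), "position" and "orientation" of the camera in the world; the wrist camera has in their place "T_tool_cam" (4x4, takes a point from camera to tool coordinates, whose origin is the TCP and whose axes are the flange's). Camera axes: x right, y down, z forward; pixel columns grow to the right and rows downward; lengths in mm; the calibration is good to about 2 mm. A picture is of the moment at which its call begins: read the wrist's pose just before it. camera_model takes no time and is no camera call.
- bot.close_job(): hands the job in; it is judged then, once.
Trained networks look in the newest picture that a camera, given by its name, has taken for a name from the list of things; names that differ only in an ending like _2 or _b are one class to them, and where a whole thing is asked for, a point or a joint stands for the part that bears it (a point fixed in the world has none). Each returns a list of dicts, best first, with "p" (0 to 1); they miss things now and then, are a little off and sometimes report something else, mostly with a low value. They report only what shows in the picture. A call takes as long as a camera call. They do not tell look-alikes from the thing itself.
- bot.outline_of(target, camera): "mask" (384x512 bool, what is visible of it) and "pixel" ([column, row] in pixels, amid what is visible of it).
The state is a dict: "time": time; "joint_positions": joint angles; "dq": joint speeds; "tau": joint torques, N m; "tool_pos": TCP position; "tcp_rot": TCP orientation; "contact_force": force on the tool from outside, world axes, zero at the start; "moment": the same for the moment, N m; "grip_width": finger opening in mm; "finger_force": force on a finger pad.
Only numpy, scipy, OpenCV 4.12 (cv2) and the standard library are available. Lean on these libraries where they do the work, as an engineer would, in place of code of your own. Each camera call takes 0.05 s, during which the arm holds its last target. There are 200 camera calls.

## Working session

There is one attempt and no reset: what is moved stays moved. The work goes in short steps, Python scripts to look and compute and a shell command to move; the robot and the scene stay as the last step left them, time stands still between calls to the robot, and variables do not carry over. Pictures are saved under pics/ and viewed, at most 10 in all, crops included, and the job is handed in when it is done.

```bash
mkdir -p pics; python3 - <<'E'
from plant import bot
import cv2,numpy as np
np.set_printoptions(precision=4,suppress=True)
o=bot.get_obs();print(o['time'],o['tool_pos'],o['tcp_rot'],o['grip_width'])
ims=[]
for c in ["scene","side"]:
    im=bot.capture(c);ims.append(im);cv2.imwrite(f'pics/{c}0.png',im[:,:,::-1]);m=bot.camera_model(c);print(c,m)
    for t in ["bracket","bush_face","mould","plain_casting","camera","stand","metal_can","screwdriver","bush_tub"]:
        try:
            for d in bot.outline_of(t,c)[:3]:
                ys,xs=np.nonzero(d['mask']);print(c,t,round(d['p'],2),np.round(d['pixel']),xs.min(),xs.max(),ys.min(),ys.max())
        except Exception as e: print(t,e)
cv2.imwrite('pics/both.png',cv2.resize(np.vstack(ims),None,fx=.78,fy=.78)[:,:,::-1])
print(bot.camera_model("wrist"))
E
```

```text
0.0 [163.8609 498.3586 226.0412] [-3.1401 -0.0002  2.8238] 91.8788575347863
scene {'fx': 405.0789930170376, 'fy': 405.0789930170376, 'cx': 254.66312379118133, 'cy': 198.30447280339686, 'position': array([1403.9493,  484.9436,  921.4715]), 'orientation': array([-2.2163, -0.0079,  2.1384])}
scene bracket 0.84 [212. 211.] 204 224 200 223
scene bush_face 0.8 [212. 214.] 205 223 200 222
scene mould 0.73 [212. 213.] 204 224 200 223
scene mould 0.65 [229. 218.] 193 261 191 240
scene plain_casting 0.77 [284. 241.] 271 298 226 251
scene plain_casting 0.66 [254. 186.] 243 264 175 196
scene plain_casting 0.55 [240. 202.] 229 249 192 215
scene camera 0.81 [324. 210.] 303 334 197 228
scene stand 0.81 [305. 270.] 278 334 192 317
scene metal_can 0.57 [162. 185.] 152 169 166 206
scene metal_can 0.32 [304. 268.] 278 335 192 317
scene screwdriver 0.73 [350. 236.] 337 381 232 242
scene bush_tub 0.74 [223. 281.] 211 234 269 296
scene bush_tub 0.41 [305. 272.] 278 334 192 316
scene bush_tub 0.33 [211. 212.] 204 223 199 223
side {'fx': 459.33190581215325, 'fy': 459.33190581215325, 'cx': 255.6116291077946,
[... 380 characters left out ...]
g 0.92 [245. 193.] 238 256 179 208
side plain_casting 0.84 [188. 266.] 172 202 259 278
side plain_casting 0.8 [199. 198.] 190 218 186 208
side camera 0.86 [288.  87.] 273 297 76 104
side stand 0.93 [296. 113.] 274 312 66 174
side metal_can 0.85 [297. 326.] 281 306 301 347
side screwdriver 0.63 [201. 161.] 194 209 149 170
side bush_tub 0.56 [333. 193.] 324 346 184 209
{'fx': 293.75864766652484, 'fy': 293.75864766652484, 'cx': 255.49089754094157, 'cy': 190.459704342933, 'T_tool_cam': array([[  -0.0011,   -0.9635,   -0.2677,   72.3651],
       [   1.    ,   -0.0009,   -0.0009,   -0.677 ],
       [   0.0006,   -0.2677,    0.9635, -156.6233],
       [   0.    ,    0.    ,    0.    ,    1.    ]])}
```

View pics/scene0.png

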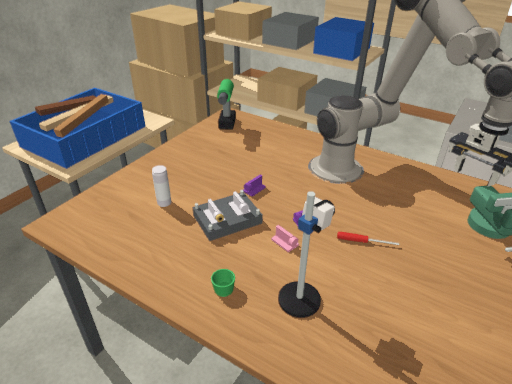

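View pics/side0.png

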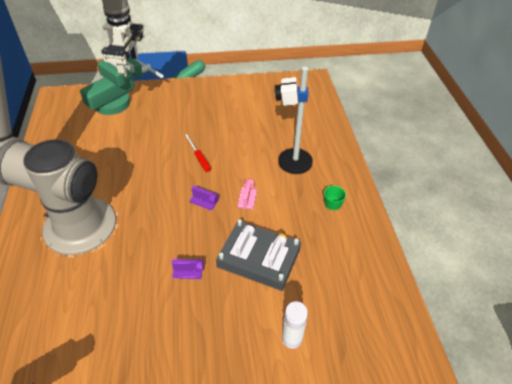

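```bash
cat > h.py <<'E'
from plant import bot
import cv2,numpy as np
from scipy.spatial.transform import Rotation as R
np.set_printoptions(precision=3,suppress=True)
def cam(c,obs=None):
    m=bot.camera_model(c)
    K=np.array([[m['fx'],0,m['cx']],[0,m['fy'],m['cy']],[0,0,1]])
    if c=='wrist':
        T=np.eye(4);T[:3,:3]=R.from_euler('xyz',obs['tcp_rot']).as_matrix();T[:3,3]=obs['tool_pos'];T=T@m['T_tool_cam'];return K,T[:3,:3],T[:3,3]
    return K,R.from_euler('xyz',m['orientation']).as_matrix(),np.array(m['position'])
def ray(C,p):
    K,Rm,t=C;d=Rm@np.linalg.solve(K,[p[0],p[1],1]);return t,d/np.linalg.norm(d)
def atz(C,p,z):
    t,d=ray(C,p);return t+d*(z-t[2])/d[2]
def tri(Cs,ps):
    A=0;b=0
    for C,p in zip(Cs,ps):
        t,d=ray(C,p);P=np.eye(3)-np.outer(d,d);A=A+P;b=b+P@t
    X=np.linalg.solve(A,b);return X
def proj(C,X):
    K,Rm,t=C;q=(np.atleast_2d(X)-t)@Rm@K.T;return q[:,:2]/q[:,2:]
E
python3 - <<'E'
from h import *
s=cv2.imread('pics/scene0.png');d=cv2.imread('pics/side0.png')
f=lambda im,x,y,w,h:cv2.resize(im[y:y+h,x:x+w],(400,300),interpolation=cv2.INTER_CUBIC)
cv2.imwrite('pics/c1.png',np.vstack([np.hstack([f(s,186,180,80,60),f(d,218,218,80,60)]),np.hstack([f(s,285,185,60,45),f(d,266,60,60,45)])]))
S,D=cam('scene'),cam('side')
print('cam',tri([S,D],[[324,210],[288,87]]),'foot',atz(S,(299,299),10),atz(D,(295,161),10))
print('mouldc',atz(S,(228,214),40),atz(D,(259,251),40))
print('coltop',tri([S,D],[[310,192],[305,68]]))
print('can',atz(S,(163,203),0),'tub',atz(S,(223,285),20),atz(D,(333,198),20),'sd',atz(D,(199,155),10))
E
```

```text
cam [661.481 214.504 303.446] foot [708.731 198.19   10.   ] [703.559 189.016  10.   ]
mouldc [ 539.063 -167.015   40.   ] [ 526.028 -186.678   40.   ]
coltop [704.214 193.043 377.488]
can [ 578.848 -436.247    0.   ] tub [790.427  -5.937  20.   ] [789.212  -0.832  20.   ] sd [376.915 257.644  10.   ]
```

View pics/c1.png

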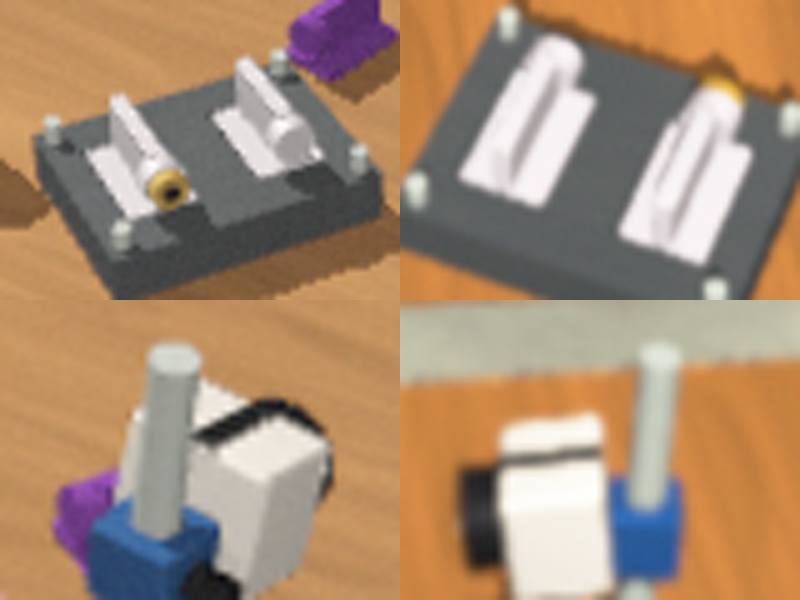

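Scene: mould at (228,215). Things that could be taken for the bracket: brass-bush casting (212,211), plain casting (240,203), purple castings (254,186) and (300,217), and the pink one (285,240). The crop shows the brass ring only on the (212,211) casting (side view 275,252), so I choose that one. The camera lens looks left in the side view at about (276,92).

```bash
cat > fit.py <<'E'
from h import *
from scipy.optimize import least_squares
S,D=cam('scene'),cam('side')
pins=np.array([[x,y,56.] for x in(-63,63) for y in(-88,88)])
# bracket bush points to +y side; bracket cavity farther in x
def mpts(p): 
    c,s=np.cos(p[2]),np.sin(p[2]);return np.c_[p[0]+c*pins[:,0]-s*pins[:,1],p[1]+s*pins[:,0]+c*pins[:,1],pins[:,2]]
sp=np.array([[196.4,205],[242,192],[257.6,210.4],[210.2,226.4]]);dp=np.array([[281,276],[221.4,254.4],[239.6,221.6],[296,241]])
X=np.array([tri([S,D],[a,b]) for a,b in zip(sp,dp)]);print('pins',X)
i=[0,1,3,2] # order(-,-),(-,+),(+,-),(+,+)
def fm(p):
    q=mpts(p);return np.r_[(proj(S,q)-sp[i]).ravel(),(proj(D,q)-dp[i]).ravel()]
r=least_squares(fm,[535,-175,1.2],loss='soft_l1');print('mould',r.x,'rms',np.sqrt(np.mean(fm(r.x)**2)));m=r.x
c,s=np.cos(m[2]),np.sin(m[2])
for y in(48,-48):
    b=np.array([m[0]-s*y,m[1]+c*y,30]);bf=b+[54*c,54*s,32];print(y,'bracket',b,'bush px',proj(S,bf),proj(D,bf))
print('bush tri',tri([S,D],[[219.6,217.6],[282.4,236.4]]))
L=np.array([[65,31,28],[20,31,28],[65,31,-28],[20,31,-28],[65,0,28],[20,0,28.]]);ls=np.array([[323.7,211.7],[333.3,206],[321,229.7],[330.4,225.5],[314.3,206],[324.8,200.8]])
M=np.array([[20,0,28],[65,0,28],[0,0,0.]]);ds=np.array([[281,84.3],[296.5,82.5],[276,92.5]])
Rc=lambda p:R.from_euler('xyz',[0,-p[4],p[3]]).as_matrix()  # +x tilts up? camera looks along -x and down => +x up
def fc(p):
    Q=Rc(p);return np.r_[(proj(S,L@Q.T+p[:3])-ls).ravel(),(proj(D,M@Q.T+p[:3])-ds).ravel()]
r=least_squares(fc,[629,230,300,-.4,.3],loss='soft_l1');p=r.x;print('cam',p,fc(p))
print('back 85',p[:3]+85*np.array([np.cos(p[3]),np.sin(p[3]),0]))
E
python3 fit.py
```

```text
pins [[ 571.185 -280.302   51.316]
 [ 419.012 -191.02    49.988]
 [ 481.437  -84.388   52.603]
 [ 633.519 -171.569   49.802]]
mould [ 526.852 -182.943    1.048] rms 0.8246055503462766
48 bracket [ 485.265 -158.974   30.   ] bush px [[245.575 210.358]] [[250.904 225.854]]
-48 bracket [ 568.439 -206.912   30.   ] bush px [[219.56  218.596]] [[282.106 236.363]]
bush tri [ 594.917 -161.441   64.725]
cam [625.892 209.256 287.231  -0.173   0.175] [ 0.958  0.077  1.477 -0.109 -1.213  1.734 -0.619 -0.395 -0.431  0.208
 -0.645 -0.207 -0.014 -0.364 -0.35  -0.259 -0.49  -0.068]
back 85 [709.617 194.587 287.231]
```

```bash
python3 -m jog '[[-36,-10,-9,0,0,0],[-36,-10,-9,0,0,0],[-36,-10,-9,0,0,0],[-36,-10,-9,0,0,0],[-36,-10,-9,0,0,0],[-36,-10,-9,0,0,0],[-36,-10,-9,0,0,0],[-36,-10,-9,0,0,0],[-36,-10,-9,0,0,0]]' 50 
python3 -m jog '[[0,0,0,0,-0.14,0],[0,0,0,0,-0.14,0],[0,0,0,0,-0.14,0],[0,0,0,0,-0.14,0],[0,0,0,0,-0.14,0],[0,0,0,0,-0.14,0],[0,0,0,0,-0.14,0],[0,0,0,0,-0.14,0],[0,0,0,0,0,0],[0,0,0,0,0,0]]'
python3 - <<'E'
from h import *
o=bot.get_obs();print(o['joint_positions'],o['tool_pos'],o['tcp_rot'])
np.savez('w1.npz',tool_pos=o['tool_pos'],tcp_rot=o['tcp_rot'])
im=bot.capture('wrist');cv2.imwrite('pics/w1.png',im[:,:,::-1])
C=cam('wrist',o);print(proj(C,np.array([[625.9,209.3,287.2]])))
E
```

```text
time: 1.9
tool_pos: [444.8, 310.9, 308.2]
tcp_rot: [3.141, 0.0, 2.824]
contact_force: [-0.4, 0.2, -0.8]
grip_width: 46.3
finger_force: 0.0
time: 2.9
tool_pos: [435.3, 331.9, 358.1]
tcp_rot: [-3.112, 0.928, 2.822]
contact_force: [-0.7, -0.4, -0.1]
grip_width: 46.1
finger_force: 0.0
[ 0.968  0.228  1.674 -0.995  1.182  0.11 ] [435.267 331.89  358.072] [-3.112  0.928  2.822]
[[219.931 220.854]]
```

View pics/w1.png

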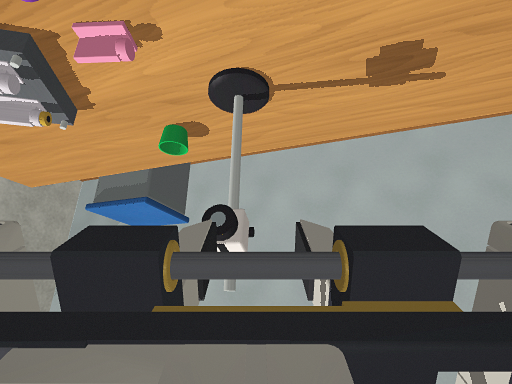

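```bash
python3 - <<'E'
from h import *
im=cv2.imread('pics/w1.png')
cv2.imwrite('pics/w1c.png',cv2.resize(im[190:260,190:270],None,fx=8,fy=8,interpolation=cv2.INTER_CUBIC))
C=cam('wrist',np.load('w1.npz'))
def show(p):
    Q=R.from_euler('xyz',[0,-p[4],p[3]]).as_matrix();q=proj(C,np.array([[0,0,0],[20,0,0],[20,-31,-28],[20,31,-28],[20,31,28],[20,-31,28],[65,-31,-28],[65,31,-28],[65,31,28],[65,-31,28]])@Q.T+p[:3]);print(p[3:],((q-[190,190])*8).round().astype(int).tolist())
show(np.array([625.9,209.3,287.2,-.173,.175]));show(np.array([625.9,209.3,287.2,-.173,.35]))
show(np.array([625.9,209.3,287.2,-.3,.175]))
E
```

```text
[-0.173  0.175] [[239, 247], [269, 295], [125, 162], [449, 150], [428, 441], [81, 447], [193, 264], [493, 255], [476, 529], [157, 531]]
[-0.173  0.35 ] [[239, 247], [267, 312], [129, 191], [453, 181], [421, 448], [69, 453], [191, 325], [493, 318], [467, 576], [140, 578]]
[-0.3    0.175] [[239, 247], [256, 295], [103, 156], [435, 157], [421, 446], [64, 442], [146, 259], [452, 261], [439, 532], [113, 528]]
```

View pics/w1c.png

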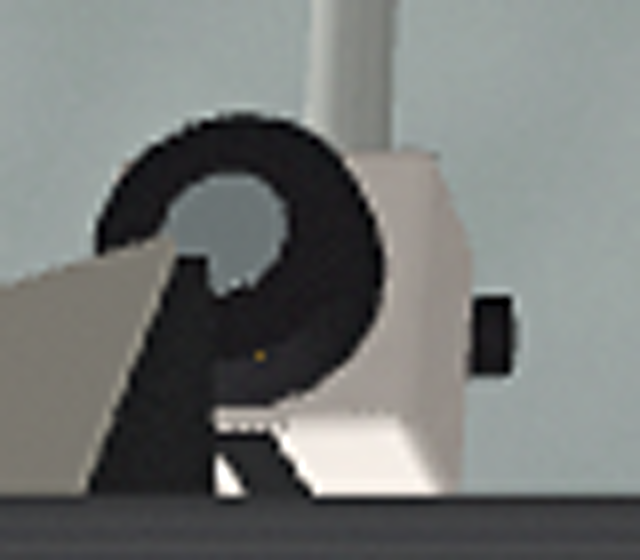

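```bash
cat >> fit.py <<'E'
C=cam('wrist',np.load('w1.npz'))
N=np.array([[0,0,0],[20,31,-28],[20,31,28],[65,31,-28],[20,31,-28]])*1.;ws=np.array([[226,233],[434,154],[400,412],[471,250],[434,154]])/8+190
col=atz(S,(299,299),18)
def fw(p):
    Q=Rc(p);return np.r_[fc(p),(proj(C,N@Q.T+p[:3]+np.r_[p[5:8]]*0)-ws).ravel()]
r=least_squares(fw,[626,209,287,-.17,.17],loss='soft_l1');p=r.x;J=r.jac;print('cam2',p,'sd',np.sqrt(np.diag(np.linalg.inv(J.T@J))));print(fw(p))
# column heading check
print('heading from column', np.arctan2(191-p[1],705.5-p[0]), np.hypot(191-p[1],705.5-p[0]))
Q=Rc(p);np.savez('cam.npz',p=p)
org=p[:3]+Q@np.array([-150-54,0,-32]);print('target bracket',org, 'bush',p[:3]+Q@[-150,0,0])
for g in (16,):
    print('target TCP (at bracket x=-2,z=17)',p[:3]+Q@np.array([-204-2,0,-32+17.]))
E
python3 fit.py | tail -12
python3 - <<'E'
from h import *
o=bot.get_obs();T=R.from_euler('xyz',o['tcp_rot'])
print((T.inv()*R.from_euler('xyz',[np.pi,0,1.048])).as_rotvec(), T.inv().apply(np.array([568.4,-206.9,200])-o['tool_pos']))
E
```

```text
pins [[ 571.185 -280.302   51.316]
 [ 419.012 -191.02    49.988]
 [ 481.437  -84.388   52.603]
 [ 633.519 -171.569   49.802]]
mould [ 526.852 -182.943    1.048] rms 0.8246055503462766
48 bracket [ 485.265 -158.974   30.   ] bush px [[245.575 210.358]] [[250.904 225.854]]
-48 bracket [ 568.439 -206.912   30.   ] bush px [[219.56  218.596]] [[282.106 236.363]]
bush tri [ 594.917 -161.441   64.725]
cam [625.892 209.256 287.231  -0.173   0.175] [ 0.958  0.077  1.477 -0.109 -1.213  1.734 -0.619 -0.395 -0.431  0.208
 -0.645 -0.207 -0.014 -0.364 -0.35  -0.259 -0.49  -0.068]
back 85 [709.617 194.587 287.231]
[0.793 0.688 1.617] [ -51.133 -458.607  345.213]Traceback (most recent call last):
  File "fit.py", line 30, in <module>
    r=least_squares(fw,[626,209,287,-.17,.17],loss='soft_l1');p=r.x;J=r.jac;print('cam2',p,'sd',np.sqrt(np.diag(np.linalg.inv(J.T@J))));print(fw(p))
    return func(*args, **kwargs)
    vector_fun = VectorFunction(
        fun_wrapped,
    ...<6 lines>...
        workers=workers
    )
    self._update_fun()
    ~~~~~~~~~~~~~~~~^^
    self.f = self.fun_wrapped(xp_copy(self.x))
             ~~~~~~~~~~~~~~~~^^^^^^^^^^^^^^^^^
    return np.atleast_1d(self.fun(x))
                         ~~~~~~~~^^^
    return self.f(x, *self.args, **self.kwargs)
           ~~~~~~^^^^^^^^^^^^^^^^^^^^^^^^^^^^^^
  File "fit.py", line 29, in fw
    Q=Rc(p);return np.r_[fc(p),(proj(C,N@Q.T+p[:3]+np.r_[p[5:8]]*0)-ws).ravel()]
                                       ~~~~~~~~~~~^~~~~~~~~~~~~~~~
ValueError: operands could not be broadcast together with shapes (5,3) (0,)
```

```bash
sed -i 's/+np.r_\[p\[5:8\]\]\*0//' fit.py; python3 fit.py | tail -8
python3 -m jog '[[0,0,0,0,0.133,0],[0,0,0,0,0.133,0],[0,0,0,0,0.133,0],[0,0,0,0,0.133,0],[0,0,0,0,0.133,0],[0,0,0,0,0.133,0],[0,0,0,0,0.13,0],[0,0,0,0,0,0]]' |head -3
python3 -m jog '[[-24,-39,8,0,0,0],[-24,-39,8,0,0,0],[-24,-39,8,0,0,0],[-24,-39,8,0,0,0],[-24,-39,8,0,0,0],[-24,-39,8,0,0,0],[-24,-39,8,0,0,0],[-24,-39,8,0,0,0],[-24,-39,8,0,0,0],[-24,-39,8,0,0,0],[-24,-39,8,0,0,0],[-24,-39,8,0,0,0]]'|head -3
python3 -m jog '[[0,0,0,0,0,0.148],[0,0,0,0,0,0.148],[0,0,0,0,0,0.148],[0,0,0,0,0,0.148],[0,0,0,0,0,0.148],[0,0,0,0,0,0.148],[0,0,0,0,0,0.148],[0,0,0,0,0,0.148],[0,0,0,0,0,0.148],[0,0,0,0,0,0.148],[0,0,0,0,0,0.148],[0,0,0,0,0,0.148]]'
python3 - <<'E'
from h import *
for _ in range(3): o=bot.get_obs()
T=R.from_euler('xyz',o['tcp_rot']);print(o['joint_positions'])
print((T.inv()*R.from_euler('xyz',[np.pi,0,1.048])).as_rotvec(), T.inv().apply(np.array([568.4,-206.9,150])-o['tool_pos']))
E
```

```text
back 85 [709.617 194.587 287.231]
cam2 [624.816 206.86  285.63   -0.171   0.192] sd [1.516 1.335 1.322 0.034 0.027]
[ 0.412 -0.428  0.818 -0.334 -1.937  1.331 -1.439 -0.54  -0.956 -0.261
 -1.279 -0.401 -0.437  0.503 -0.796  0.378 -0.739  0.868 -0.2    0.55
  0.185 -1.246  1.527  2.565  1.136  0.393  0.185 -1.246]
heading from column -0.19409120935999616 82.22836263208441
target bracket [433.492 239.929 215.332] bush [479.717 231.94  257.038]
target TCP (at bracket x=-2,z=17) [428.365 240.816 231.639]
time: 3.75
tool_pos: [438.1, 329.2, 356.5]
tcp_rot: [-3.122, -0.003, 2.791]
time: 4.95
tool_pos: [547.5, -209.5, 270.1]
tcp_rot: [-3.121, 0.001, 2.797]
time: 6.15
tool_pos: [547.4, -207.6, 270.3]
tcp_rot: [3.137, 0.02, 1.015]
contact_force: [-0.2, -0.3, -1.3]
grip_width: 45.8
finger_force: 0.0
[-0.482  0.427  1.273 -0.02   1.438  0.076]
[ 0.004  0.02  -0.033] [ 14.044  16.943 120.114]
```

```bash
python3 -m jog '[[7,9,30,0,0.02,-0.033],[7,8,30,0,0,0],[0,0,35,0,0,0],[0,0,0,0,0,0],[0,0,0,0,0,0]]'
python3 - <<'E'
from h import *
o=bot.get_obs();im=bot.capture('wrist');cv2.imwrite('pics/w2.png',im[:,:,::-1])
C=cam('wrist',o);b=np.array([568.4,-206.9,30]);Q=R.from_euler('z',1.048).as_matrix()
q=lambda P:proj(C,np.array(P)@Q.T+b).round(1).tolist()
print('bushface',q([[54,0.,32]]),'web top corners',q([[-40,-6.,50],[-40,6,50],[28,-6,50],[28,6,50]]),'flange',q([[-40,-25.,10],[-40,25,10],[40,-25,10],[40,25,10]]),'pins',q([[63,-40,26.],[63,136,26],[-63,-40,26]]))
T=R.from_euler('xyz',o['tcp_rot']);print(T.inv().apply(b-o['tool_pos']))
np.savez('w2.npz',tool_pos=o['tool_pos'],tcp_rot=o['tcp_rot'])
E
```

```text
time: 6.65
tool_pos: [569.5, -204.7, 176.0]
tcp_rot: [3.138, -0.001, 1.055]
contact_force: [0.7, 0.4, 0.1]
grip_width: 46.0
finger_force: 0.0
bushface [[255.9, 131.3]] web top corners [[261.8, 235.4], [249.0, 235.3], [262.7, 163.3], [248.9, 163.2]] flange [[278.8, 219.9], [231.7, 219.7], [280.9, 144.2], [230.4, 144.0]] pins [[299.5, 121.1], [107.2, 120.1], [293.9, 246.4]]
[ -2.556  -0.328 146.028]
```

View pics/w2.png

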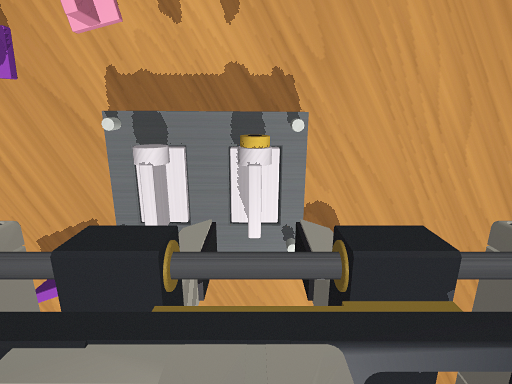

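The wrist picture shows the brass bush at (255,140), the web along column 255 and the flange corners at (231,147) to (280,222). This matches the prediction to about 3 mm, so I descend, close and lift.

```bash
python3 -m jog '[[-3,0,30,0,0,0],[-3,0,30,0,0,0],[0,0,30,0,0,0],[0,0,20,0,0,0],[0,0,12,0,0,0],[0,0,6,0,0,0],[0,0,0,0,0,0],[0,0,0,0,0,0]]'
python3 -m jog '[[0,0,0,0,0,0],[0,0,0,0,0,0],[0,0,0,0,0,0],[0,0,0,0,0,0],[0,0,0,0,0,0],[0,0,0,0,0,0]]' 0
```

```text
time: 7.5
tool_pos: [568.3, -210.7, 49.2]
tcp_rot: [3.135, -0.002, 1.054]
contact_force: [-0.1, -0.1, 0.9]
grip_width: 46.2
finger_force: 0.0
time: 8.1
tool_pos: [567.1, -210.0, 47.9]
tcp_rot: [3.139, -0.002, 1.054]
contact_force: [-2.1, 0.8, 3.0]
grip_width: 11.7
finger_force: 30.0
```

Gripped at 11.7 mm with 30 N. Lift straight up.

```bash
python3 -m jog '[[0,0,-5,0,0,0],[0,0,-10,0,0,0],[0,0,-20,0,0,0],[0,0,-30,0,0,0],[0,0,-35,0,0,0],[0,0,-40,0,0,0],[0,0,-40,0,0,0],[0,0,-40,0,0,0],[0,0,-30,0,0,0],[0,0,0,0,0,0],[0,0,0,0,0,0]]'
python3 - <<'E'
from h import *
o=bot.get_obs();im=bot.capture('wrist');cv2.imwrite('pics/w3.png',im[:,:,::-1])
E
```

```text
time: 9.2
tool_pos: [566.2, -210.1, 297.8]
tcp_rot: [3.137, -0.002, 1.054]
contact_force: [-0.0, 1.2, -4.0]
grip_width: 11.8
finger_force: 30.0
```

View pics/w3.png

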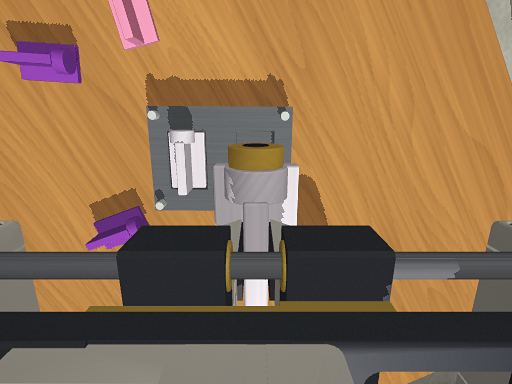

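```bash
python3 -m jog '[[0,0,0,0,0,0.138],[0,0,0,0,0,0.138],[0,0,0,0,0,0.138],[0,0,0,0,0,0.138],[0,0,0,0,0,0.138],[0,0,0,0,0,0.138],[0,0,0,0,0,0.138],[0,0,0,0,0,0.138],[0,0,0,0,0,0.138],[0,0,0,0,0,0],[0,0,0,0,0,0]]'
cat > goal.py <<'E'
from h import *
import sys
bx=float(sys.argv[1]);zt=float(sys.argv[2])   # bracket origin at tool x=bx ; TCP at bracket z=zt
o=bot.get_obs();T=R.from_euler('xyz',o['tcp_rot']);M=np.array(bot.camera_model('wrist')['T_tool_cam']);K=cam('scene')[0]
m=bot.camera_model('wrist');C=(np.array([[m['fx'],0,m['cx']],[0,m['fy'],m['cy']],[0,0,1]]),M[:3,:3],M[:3,3])
f=lambda P:proj(C,np.array([[x+bx,-y,zt-z] for x,y,z in P])).round(1).tolist()
print('face rim top, bush edge top, boss start top, rim sides, flange front',f([[54,0,46],[44,0,46],[44,0,48],[28,0,48],[54,14,32],[54,-14,32],[40,25,10],[40,-25,10],[28,6,50],[28,-6,50]]))
p=np.load('cam.npz')['p'];h,t=-.18,p[4]
Q=R.from_euler('xyz',[0,-t,h]);G=Q*R.from_euler('x',np.pi)
tcp=p[:3]+Q.apply([-204-bx,0,-32+zt]);print('goal',tcp,'rotvec tool',(T.inv()*G).as_rotvec(),'shift tool',T.inv().apply(tcp-o['tool_pos']))
b=T.apply([54+bx,0,zt-32])+o['tool_pos'];print('bush in cam',Q.inv().apply(b-p[:3]),o['joint_positions'])
E
python3 goal.py 0 18
```

```text
time: 10.35
tool_pos: [565.9, -210.0, 296.2]
tcp_rot: [-3.14, -0.001, -0.184]
contact_force: [0.2, -1.2, -3.1]
grip_width: 12.1
finger_force: 30.0
face rim top, bush edge top, boss start top, rim sides, flange front [[254.0, 149.9], [254.0, 172.3], [254.0, 173.2], [254.1, 207.7], [225.1, 146.1], [283.0, 146.0], [210.3, 166.2], [298.3, 166.1], [240.7, 209.2], [267.5, 209.1]]
goal [430.417 242.234 233.002] rotvec tool [-0.001  0.19  -0.004] shift tool [-216.097 -419.679   63.524]
bush in cam [  74.086 -420.893   10.706] [-0.483  0.453  1.164  0.002  1.524  1.272]
```

```bash
python3 -m jog '[[-10,-10,2,0,0,0],[-25,-25,2,0,0,0],[-30,-35,2,0,0,0],[-30,-40,2,0,0,0],[-30,-40,2,0,0,0],[-30,-40,4,0,0,0],[-25,-40,6,0,0,0],[-20,-40,8,0,0,0],[-16,-40,8,0,0,0],[0,-40,8,0,0,0],[0,-36,8,0,0,0],[0,-20,6,0,0,0]]'
python3 -m jog '[[0,-14,5,0,0.03,0],[0,0,0,0,0.06,0],[0,0,0,0,0.06,0],[0,0,0,0,0.04,0],[0,0,0,0,0,0],[0,0,0,0,0,0],[0,0,0,0,0,0]]'
python3 goal.py 1.5 18
```

```text
time: 11.55
tool_pos: [429.8, 231.3, 238.3]
tcp_rot: [-3.141, -0.003, -0.182]
contact_force: [0.6, -0.1, -2.8]
grip_width: 11.9
finger_force: 30.0
time: 12.25
tool_pos: [433.2, 242.4, 234.1]
tcp_rot: [-3.141, -0.193, -0.187]
contact_force: [1.0, -0.7, -3.0]
grip_width: 12.0
finger_force: 30.0
face rim top, bush edge top, boss start top, rim sides, flange front [[253.9, 145.9], [254.0, 168.4], [253.9, 169.3], [254.0, 204.0], [225.0, 142.4], [283.0, 142.3], [210.2, 163.1], [298.3, 163.0], [240.6, 205.4], [267.4, 205.3]]
goal [428.968 242.498 232.716] rotvec tool [ 0.001 -0.002 -0.007] shift tool [-4.394  0.706  0.567]
bush in cam [-145.627    0.29     0.666] [ 0.427  0.205  1.711 -0.126  1.07   2.237]
```

```bash
python3 -m jog '[[-4,0,0,0,0,0],[0,0,0,0,0,0],[0,0,0,0,0,0],[0,0,0,0,0,0]]'
python3 - <<'E'
from h import *
p=np.load('cam.npz')['p'];Q=R.from_euler('xyz',[0,-p[4],-.18])
ims=[]
for c in ['scene','side']:
    im=bot.capture(c)[:,:,::-1].copy();C=cam(c)
    q=proj(C,p[:3]+Q.apply([[0,0,0],[-150,0,0]]));m=q.mean(0).astype(int);print(c,q.round(1).tolist())
    x0,y0=m[0]-50,m[1]-38;a=cv2.resize(im[y0:y0+75,x0:x0+100],(600,450),interpolation=cv2.INTER_CUBIC)
    for u in q: cv2.circle(a,tuple(int(v) for v in (u-[x0,y0])*6),3,(0,0,255),-1)
    ims.append(cv2.resize(a,(400,300)))
cv2.imwrite('pics/fin.png',np.hstack(ims))
E
python3 goal.py 1.5 18|tail -1
```

```text
time: 12.65
tool_pos: [429.2, 243.2, 233.4]
tcp_rot: [-3.141, -0.194, -0.188]
contact_force: [-0.5, -0.1, -3.3]
grip_width: 11.9
finger_force: 30.0
scene [[325.4, 207.7], [354.7, 192.0]]
side [[275.3, 93.4], [226.9, 99.1]]
bush in cam [-149.837    0.311    0.791] [ 0.433  0.2    1.719 -0.128  1.066  2.244]
```

View pics/fin.png

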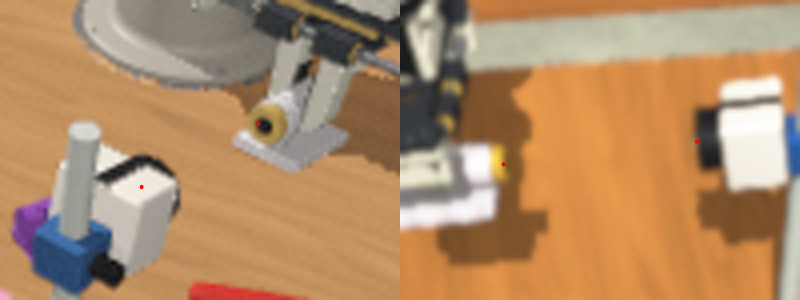

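Both views agree. The bush face is on the computed point in each crop (scene at 262,124, side at 503,163), the flange is underneath and the bush faces the lens.

```bash
python3 -c "
from plant import bot
print(bot.close_job())"
```

```text
the job is handed in; nothing more can be done
None
```

I handed the job in with the bracket gripped and held still in front of the inspection camera. By my measurement the bush face is about 150 mm from the lens and within about 1 mm of its axis, flange underneath; the hand-in returned no verdict.

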